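Lower the piston stand with its release valve

TASK

A small hydraulic stand holds a blue piston up inside a clear sampler tube. Crack the release valve open just far enough that the ram sinks slowly under its own weight (no faster than about 40 mm/s), without pushing on the ram, until it is fully down and the piston is out of the tube. Then turn the valve fully shut again, let go of it, and leave the bottle, end cap and screwdriver where they are.

Things in the scene. Friction and masses are not known exactly. Their poses are not given: they have to be found in the camera images.
- valve_grip (a point): Middle of the release valve's handle: a black bar 100 mm long, 14 mm thick, 24 mm high (12 mm above and below this point) with one red end, level on an upright stem, 106 mm above the work surface. y runs along the bar (red end at -y), z up along the stem it turns about; it turns with the handle.
- valve (a joint): Handle angle in rad: 0 shut (stop), growing counterclockwise seen from above, to 2.6. Stiff (0.2 N m), stays where left. Near 0 the ram holds still. It starts to sink at some angle between 0.3 and 1.0, sooner with a heavier (unknown) load; from there its speed grows by about 0.15 m/s per further rad, lagging some 0.3 s. Turning back slows and stops it.
- ram (a joint): Height of the ram above fully down, in m: 0 is fully down on its stop, 0.07 fully up. Starts at 0.045 to 0.068. It sinks under its own weight only.
- ram_plate (a point): Centre of the top face of the ram's round aluminium plate (84 mm across, 12 mm thick); z up. It carries the piston (blue with black ends, 59 mm across, 60 mm high) above it and stands 132 mm above the work surface when the ram is fully down.
- tube_mouth (a point): Centre of the lower rim of the fixed clear tube (68 mm across, 150 mm high), 200 mm above the work surface; z up.
- bottle: White plastic bottle with blue cap, 76 mm across, about 170 mm high, standing; origin at the centre of its underside. A bystander.
- end_cap: White plastic end cap, 80 mm across, 34 mm high, lying on its flange; origin at the centre of its underside. A bystander.
- driver: Screwdriver with a red handle, 180 mm long, lying on the work surface. A bystander.
- rig: The fixed stand, on a blue plate 170 x 380 x 15 mm; origin under the plate's middle, z up, y along its length. Valve stem at (-30,-110) mm on a 75 mm square steel block, top 75 mm high (brass collar 79), with a white line where the red end points when shut. Red jack cylinder (68 mm across), ram and tube at (20,100); steel post 28 mm across, 370 mm high, at (20,168).

How it is judged:
By the outcome, as a careful person would: the job done as asked, in the order asked, and still so for the second after the job is handed in, with the robot touching nothing.
It also fails if it takes over 51 s, if anything falls off the work surface, if the arm or the gripper's body presses on something with over 40 N, if the wrist force passes 120 N, or if a joint passes its speed limit or range.

ROBOT

A 7-joint arm with a two-finger parallel gripper is mounted at the origin on the work surface. World frame = base frame: x ahead of the robot, y to its left, z up, the work surface at z = 0. Lengths are in mm, angles in rad, forces in N, time in s.
With the tool pointing down it reaches from about 400 to 850 mm from the base axis. Payload 10.4 kg.
Tool frame: the origin (TCP) lies on the centre line of the jaws, within the pads' length; the fingertips stand 14 mm ahead of it and the grasp point (between the pads) lies 5 mm behind it; z points along the fingers, y is the direction in which the jaws open and shut (so a half turn about z gives the same grasp; the last joint's range is limited). The gripper opens to 87 mm and grips with 3 to 60 N. Pads are 19 mm wide; open, the fingers measure 117 mm over their backs; the gripper's body (75 mm by 190 mm) begins 51 mm behind the grasp point.
Start: joints at [-1.193, 0.332, -0.065, 1.46, 0.022, 1.35, -0.088], TCP at [243.836, 575.495, 236.576] pointing down, gripper open.
Joint ranges: [-2.6, 2.6], [-0.5, 2.12], [-1.47, 1.34], [0.16, 2.42], [-1.27, 4.41], [0.06, 2.06], [-2.6, 2.6]. Speed limits (rad/s): [2.22, 2.22, 2.79, 2.79, 3.14, 3.14, 3.14].

INTERFACE

Orientations are given as a unit quaternion [x, y, z, w].
In Python, from rig import manip gives the robot as it stands. The module is installed in compiled form; this text tells all that it offers.
- The arm moves only by the shell command python3 -m pendant 'ROWS' [FORCE]. ROWS is JSON, a list of rows, each a list of 7 numbers: the shift along the tool's x, y, z in cm, then the turn, a rotation vector about the tool's x, y, z in rad, then the opening, from 0 (shut) to 1 (fully open). In form: [[dx, dy, dz, wx, wy, wz, gripper], ...]. A call has 1 to 12 rows; each row is the pose to reach, as a shift and turn from the pose commanded when the call began, along the tool's axes at that moment; what a row does not reach only later rows make up. A row lasts 1/12 s, in which the tool goes at most 41.7 mm and 7.16 degrees, less where a joint would pass 70% of its speed; a pose out of reach is approached as far as the arm can. A call with a gripper value outside its range is refused whole. The fingers move at their own pace and stop on an object; FORCE is the grip in N (left out, the last holds). Time passes only in rows, so rows that repeat a pose let the fingers close. It gives the time, the measured TCP pose, the force and the opening at its end, in the units of the state.
- manip.sense(): the state, without advancing time (a new reading comes with each control period).
- manip.get_image(name): name is "scene" or "side" or "wrist"; returns (picture, depth): 400x640x3 uint8, red, green, blue; 400x640 float32, mm along the optical axis (not along the pixel's ray), 0 where there is no reading.
- manip.camera_info(name): a dict with "intrinsics" (3x3 intrinsics, pixels), "dist" ([k1, k2, p1, p2, k3] as OpenCV has them; the pictures are not rectified), "R" (3x3) and "t" (3): a world point X has camera coordinates R X + t. Camera axes: x right, y down, z forward; pixel columns grow to the right and rows downward; lengths in mm; the calibration is good to about 2 mm. A picture is of the moment at which its call begins: read the wrist's pose just before it. camera_info takes no time and is no camera call; for the wrist camera it gives the pose at the moment of the call.
- manip.hand_in(): hands the job in, once; it reports no verdict.
The state is a dict: "time_s": time; "q": joint angles; "joint_vel": joint speeds; "effort": joint torques, N m; "eef_pos": TCP position; "ee_rot": TCP orientation; "contact_force": force on the tool from outside, world axes, zero at the start; "wrist_torque": the same for the moment, N m; "finger_gap": finger opening in mm.
Only numpy, scipy, OpenCV 4.12 (cv2) and the standard library are available. Lean on these libraries where they do the work, as an engineer would, in place of code of your own. Each camera call takes 0.05 s, during which the arm holds its last target.

## Working session

There is one attempt and no reset: what is moved stays moved. The work goes in short steps, Python scripts to look and compute and a shell command to move; the robot and the scene stay as the last step left them, time stands still between calls to the robot, and variables do not carry over. Pictures are saved under pics/ and viewed, and the job is handed in when it is done.

```bash
mkdir -p pics
python3 - <<'E'
from rig import manip
import cv2,numpy as np
s=manip.sense(); print(s)
for n in ["scene","side","wrist"]:
    c=manip.camera_info(n); print(n,c)
    p,d=manip.get_image(n); cv2.imwrite(f"pics/{n}0.png",p[:,:,::-1]); np.savez(f"pics/{n}0.npz",p=p,d=d,K=c["intrinsics"],dist=c["dist"],R=c["R"],t=c["t"])
E
```

```text
{'time_s': 0.0, 'q': array([-1.19260099,  0.33291636, -0.06468392,  1.46096385,  0.02162605,
        1.34988479, -0.08849218]), 'joint_vel': array([ 1.37006411e-03, -6.13600603e-04,  9.34458371e-04,  1.28544576e-03,
        1.26437369e-03, -1.50860328e-03,  7.54159418e-05]), 'effort': array([-1.01840549e-03, -6.23243093e+01,  2.42948957e-02, -3.89906931e+01,
       -6.13171631e-02,  3.97078204e-02,  1.19198398e-04]), 'eef_pos': array([243.72019191, 575.11644572, 235.71535011]), 'ee_rot': array([ 1.99049293e-01,  9.79989201e-01, -7.31505439e-04, -9.83857350e-05]), 'contact_force': array([ 0.0213502 , -0.30506373,  0.05918628]), 'wrist_torque': array([ 0.01322551, -0.02092803,  0.04863227]), 'finger_gap': 87.29063963583877}
scene {'intrinsics': array([[403.81247552,   0.        , 321.52420572],
       [  0.        , 403.81247552, 197.56997007],
       [  0.        ,   0.        ,   1.        ]]), 'dist': array([0.01267464, 0.        , 0.        , 0.        , 0.        ]), 'R': array([[ 0.01893127,  0.99979264, -0.00750174],
       [ 0.69755695, -0.0185829 , -0.71628833],
       [-0.716
[... 329 characters left out ...]
      ,  0.        ]), 'R': array([[ 0.9812467 , -0.19128777,  0.02374665],
       [-0.10123483, -0.61625854, -0.78101019],
       [ 0.16403178,  0.76395968, -0.62406665]]), 't': array([-517.87277438,  180.53739039,  779.77458112])}
wrist {'intrinsics': array([[308.04551578,   0.        , 323.79897023],
       [  0.        , 308.04551578, 204.38902864],
       [  0.        ,   0.        ,   1.        ]]), 'dist': array([-0.00971502,  0.        ,  0.        ,  0.        ,  0.        ]), 'R': array([[ 0.39061443,  0.92054874, -0.00322341],
       [ 0.87866685, -0.37179397,  0.29952263],
       [ 0.27452674, -0.11983017, -0.95408375]]), 't': array([-623.06739754,  -36.89604686,  393.88135079])}
```

View pics/scene0.png

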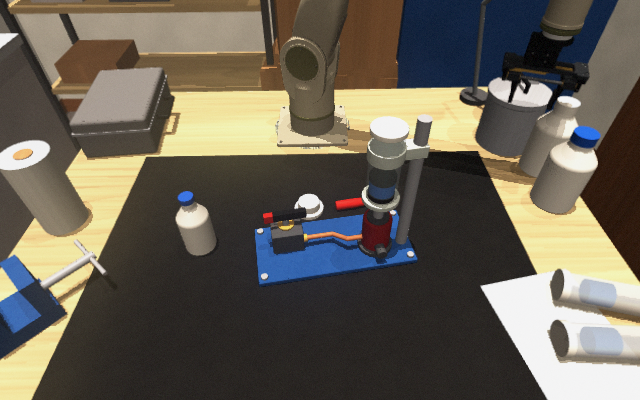

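View pics/side0.png

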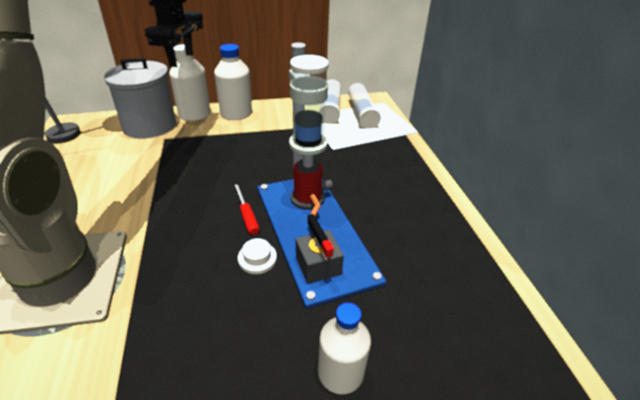

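View pics/wrist0.png

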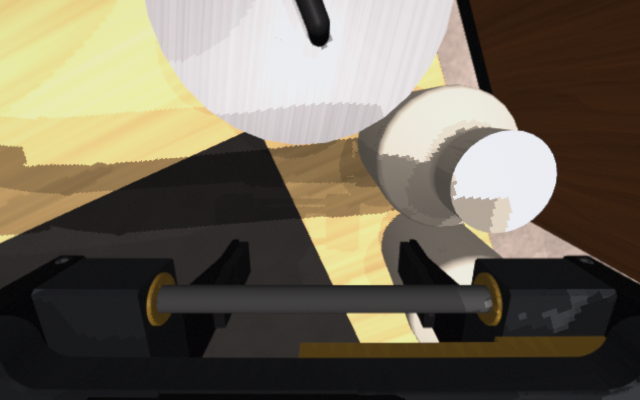

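The scene view shows the handle at about (285,216) with its red end at (268,218), and the rig plate at (335,248). The side view shows the handle at (320,235) with the red end at (327,247). Next I'll measure them.

```bash
cat > h.py <<'E'
import cv2,numpy as np
def cloud(z):
    d=z['d'];h,w=d.shape
    u,v=np.meshgrid(np.arange(w),np.arange(h))
    n=cv2.undistortPoints(np.stack([u,v],-1).reshape(-1,1,2).astype(np.float64),z['K'],z['dist']).reshape(h,w,2)
    X=np.concatenate([n*d[...,None],d[...,None]],-1)
    return (X-z['t'])@z['R']
E
python3 - <<'E'
import cv2,numpy as np
from h import *
for n in ["scene","side"]:
    z=np.load(f"pics/{n}0.npz");W=cloud(z);p=z['p'].astype(int);ok=z['d']>0
    hsv=cv2.cvtColor(z['p'],cv2.COLOR_RGB2HSV);H,S,V=[hsv[...,i].astype(int) for i in range(3)]
    red=((H<8)|(H>172))&(S>150)&(V>70)&ok
    inw=(W[...,0]>350)&(W[...,0]<850)&(abs(W[...,1])<350)
    blue=(H>100)&(H<125)&(S>150)&inw&(W[...,2]>5)&(W[...,2]<25)&ok
    print(n,"plate",np.median(W[blue],0),cv2.minAreaRect(W[blue][:,:2].astype(np.float32)))
    hd=inw&ok&(W[...,2]>92)&(W[...,2]<125)
    k,l,st,c=cv2.connectedComponentsWithStats(hd.astype(np.uint8))
    for i in range(1,k):
        if st[i,4]<20: continue
        P=W[l==i];r=W[(l==i)&red]
        print(st[i],"mean",P.mean(0).round(1),"n",len(P),"zr",P[:,2].min(),P[:,2].max(),cv2.minAreaRect(P[:,:2].astype(np.float32)),"red",len(r),r.mean(0).round(1) if len(r) else None)
    for nm,lo,hi in [("low",3,60),("mid",26,200)]:
        m=inw&ok&(W[...,2]>lo)&(W[...,2]<hi)&(S<60)&(V>130)
        k,l,st,c=cv2.connectedComponentsWithStats(m.astype(np.uint8))
        for i in range(1,k):
            if st[i,4]>60: P=W[l==i];print(nm,st[i],P.mean(0).round(),P.min(0).round(),P.max(0).round())
E
```

```text
scene plate [572.43736964  28.55848517  15.4282139 ] ((534.3118896484375, 49.37770080566406), (171.3061981201172, 377.529052734375), 9.146571159362793)
[176 205  34  28 497] mean [ 536.6 -271.7  110.4] n 497 zr 92.19629471854527 124.98819202184313 ((527.341064453125, -276.6720886230469), (52.18937683105469, 73.962890625), 17.074020385742188) red 0 None
[263 207  43  17 453] mean [525.3 -63.9 111.2] n 453 zr 92.57852108828551 121.84202103957892 ((521.9251708984375, -63.57494354248047), (17.16303253173828, 99.89717102050781), 11.504538536071777) red 98 [ 532.5 -101.3  112. ]
[363 209  30  26 539] mean [552.2 148.5 111.5] n 539 zr 92.00644059395188 124.58282636245653 ((543.2881469726562, 150.73373413085938), (66.78221130371094, 58.40939712524414), 80.3812484741211) red 224 [559.3 150.8 107.4]
[399 210  14  14 121] mean [536.1 215.1 108.5] n 121 zr 92.50107913752187 124.4435625256285 ((534.381591796875, 215.3935546875), (27.706438064575195, 15.574641227722168), 68.8680419921875) red 0 None
low [294 194  30  26 440] [409.  -7.  26.] [375. -50.   3.] [443.  29.  38.]
low [187 240  16  15 1
[... 821 characters left out ...]
3175964355, 102.07280731201172), 10.567523002624512) red 157 [ 525.8 -106.6  112.5]
[ 320  317   50   51 1188] mean [ 507.4 -301.1  111.7] n 1188 zr 92.13069495793677 124.99124943242172 ((512.4990234375, -286.9128112792969), (66.161865234375, 73.90904998779297), 68.39806365966797) red 0 None
low [238 239  38  34 990] [399. -24.  23.] [360. -54.   3.] [438.  28.  36.]
low [323 369  39  25 526] [ 505. -315.   34.] [ 481. -321.    6.] [ 535. -298.   60.]
mid [289 136  38  18 261] [531. 128. 181.] [494. 107. 175.] [577. 173. 184.]
mid [242 239  29  23 513] [399. -16.  33.] [370. -42.  26.] [428.  17.  36.]
mid [ 320  318   50   70 2480] [ 508. -304.  102.] [ 477. -321.   26.] [ 551. -250.  159.]
```

The rig sits at about (533,48) with yaw 9.1°. That predicts the valve stem at (521,-65), and the handle measures (521,-65) at z about 111 with a top of about 118, so the two agree. I'll go up first, over the post, then across.

```bash
python3 -m pendant '[[0,0,-4,0,0,0,1],[0,0,-8,0,0,0,1],[0,0,-12,0,0,0,1],[0,0,-16,0,0,0,1],[0,0,-19,0,0,0,1],[0,0,-19,0,0,0,1]]'
```

```text
time_s: 0.65
eef_pos: [244.1, 576.3, 433.6]
ee_rot: [0.199, 0.98, 0.005, 0.001]
contact_force: [0.6, 1.1, 1.3]
finger_gap: 87.0
```

```bash
python3 -m pendant '[[-2.1,-2,0,0,0,0.04,1],[-4.2,-4,0,0,0,0.08,1],[-6.3,-6,0,0,0,0.12,1],[-8.4,-8,0,0,0,0.17,1],[-10.5,-10,0,0,0,0.21,1],[-12.6,-12,0,0,0,0.25,1],[-14.7,-14,0,0,0,0.29,1],[-16.8,-16,0,0,0,0.33,1],[-18.9,-18,0,0,0,0.37,1],[-21,-20,0,0,0,0.42,1],[-23.1,-22,0,0,0,0.46,1],[-25.2,-24,0,0,0,0.5,1]]'
python3 - <<'E'
from rig import manip
import numpy as np
from scipy.spatial.transform import Rotation as Ro
s=manip.sense();R=Ro.from_quat(s['ee_rot']).as_matrix();print(s['eef_pos'],R.round(3),s['q'].round(2))
print(R.T@(np.array([521,-65,430])-s['eef_pos']))
E
```

```text
time_s: 1.65
eef_pos: [382.5, 254.7, 426.3]
ee_rot: [0.436, 0.9, -0.0, -0.0]
contact_force: [-0.1, 0.0, 0.1]
finger_gap: 87.0
[382.48524694 254.69162101 426.32440915] [[-0.619  0.785 -0.   ]
 [ 0.785  0.619  0.   ]
 [ 0.    -0.    -1.   ]] [-0.89 -0.08  0.19  1.53  0.01  1.69 -0.03]
[-336.77735529  -89.27302087   -3.73095594]
```

```bash
python3 -m pendant '[[-3.2,-0.9,0,0,0,0.05,1],[-6.4,-1.8,0,0,0,0.1,1],[-9.6,-2.7,0,0,0,0.15,1],[-12.8,-3.6,0,0,0,0.2,1],[-16,-4.5,0,0,0,0.25,1],[-19.2,-5.4,0,0,0,0.3,1],[-22.4,-6.3,0,0,0,0.35,1],[-25.6,-7.2,0,0,0,0.4,1],[-28.8,-8.1,0,0,0,0.45,1],[-32,-8.6,0,0,0,0.49,1],[-33.2,-8.8,0,0,0,0.49,1],[-33.2,-8.8,0,0,0,0.49,1]]'
python3 - <<'E'
from rig import manip
import numpy as np,cv2
from scipy.spatial.transform import Rotation as Ro
s=manip.sense();R=Ro.from_quat(s['ee_rot']).as_matrix();print(s['eef_pos'],R.round(3),s['q'].round(2))
n="wrist";c=manip.camera_info(n)
p,d=manip.get_image(n); cv2.imwrite(f"pics/{n}1.png",p[:,:,::-1]); np.savez(f"pics/{n}1.npz",p=p,d=d,K=c["intrinsics"],dist=c["dist"],R=c["R"],t=c["t"])
z=np.load("pics/wrist1.npz")
from h import cloud
W=cloud(z);m=(d>0)&(W[...,2]>100)&(W[...,2]<125)&(np.hypot(W[...,0]-521,W[...,1]+65)<65)
print(W[m].mean(0),cv2.minAreaRect(W[m][:,:2].astype(np.float32)))
hsv=cv2.cvtColor(p,cv2.COLOR_RGB2HSV)
b=(d>0)&(W[...,2]>5)&(W[...,2]<25)&(abs(hsv[...,0].astype(int)-112)<12)&(hsv[...,1]>150)
print(cv2.minAreaRect(W[b][:,:2].astype(np.float32)))
E
```

```text
time_s: 2.65
eef_pos: [519.8, -62.1, 425.9]
ee_rot: [0.643, 0.766, -0.001, 0.0]
contact_force: [0.2, 0.2, -0.4]
finger_gap: 87.2
[519.81048614 -62.09280028 425.94877948] [[-0.174  0.985 -0.001]
 [ 0.985  0.174 -0.001]
 [-0.001 -0.001 -1.   ]] [-0.54  0.07  0.61  1.4  -0.04  1.69  0.24]
[519.74720351 -64.03064289 118.65586609] ((520.1456909179688, -64.42925262451172), (13.939167022705078, 99.65381622314453), 10.212249755859375)
((536.4539794921875, 22.591094970703125), (169.4506378173828, 326.3261413574219), 9.096087455749512)
```

View pics/wrist1.png

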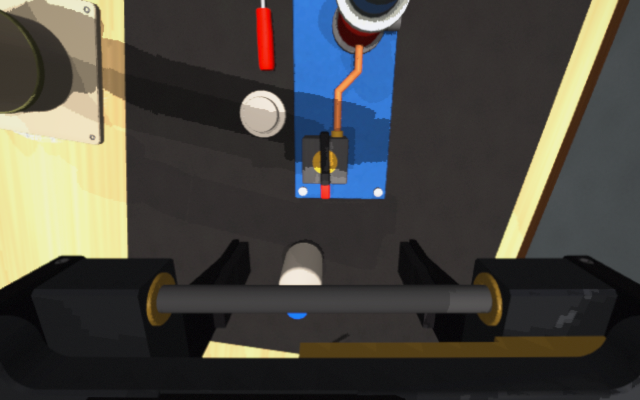

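The handle reads (520.2,-64.4) with yaw 10.2°, and its top is at 118.7, matching the expected 118. The jaws are aligned at 10°, so I'll descend.

```bash
python3 -m pendant '[[-0.2,0,3.5,0,0,0,1],[-0.2,0,7,0,0,0,1],[-0.2,0,10.5,0,0,0,1],[-0.2,0,14,0,0,0,1],[-0.2,0,17.5,0,0,0,1],[-0.2,0,21,0,0,0,1],[-0.2,0,24.5,0,0,0,1],[-0.2,0,28,0,0,0,1],[-0.2,0,29,0,0,0,1],[-0.2,0,29,0,0,0,1]]'
python3 - <<'E'
from rig import manip
import numpy as np,cv2
s=manip.sense();print(s['eef_pos'],s['q'].round(2))
for n in ["scene","wrist"]:
    p,d=manip.get_image(n); cv2.imwrite(f"pics/{n}2.png",p[:,:,::-1])
E
```

```text
time_s: 3.53
eef_pos: [518.0, -59.4, 134.4]
ee_rot: [0.64, 0.768, -0.002, -0.002]
contact_force: [-0.2, -0.1, 1.1]
finger_gap: 86.8
[517.95333632 -59.36153389 134.44021867] [-0.5   0.21  0.59  1.88 -0.13  1.09  0.32]
```

View pics/scene2.png

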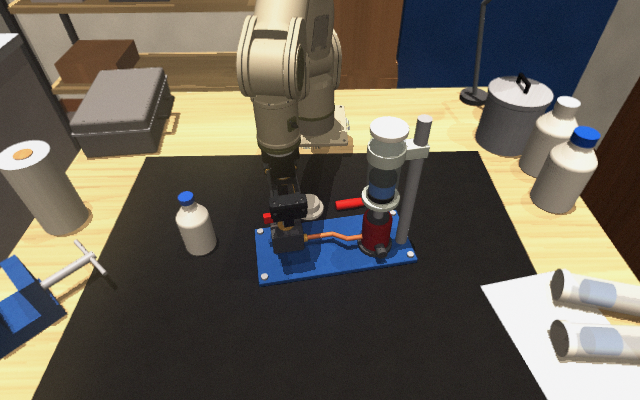

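View pics/wrist2.png

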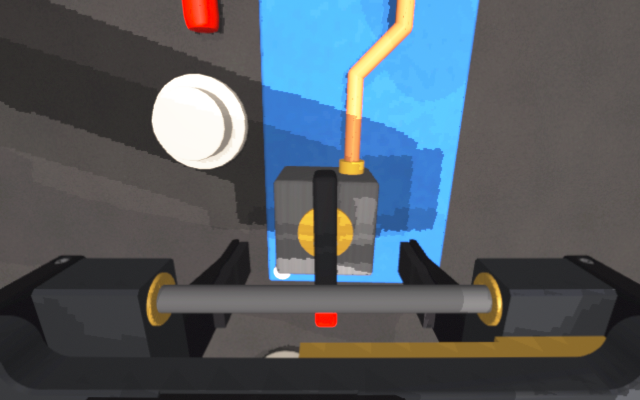

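The handle (about (325,235) in the wrist view) is centred between the open jaws. I'll go down 3 cm and shift 0.4 cm along the bar.

```bash
python3 -m pendant '[[-0.4,0.1,1.5,0,0,0,1],[-0.4,0.1,2.8,0,0,0,1],[-0.4,0.1,2.8,0,0,0,1],[-0.4,0.1,2.8,0,0,0,1]]' 20
```

```text
time_s: 3.97
eef_pos: [522.3, -64.2, 110.2]
ee_rot: [0.641, 0.768, 0.001, 0.001]
contact_force: [0.1, -0.8, -0.2]
finger_gap: 87.1
```

```bash
python3 -m pendant '[[0,-0.2,0.6,0,0,0,1],[0,-0.2,0.6,0,0,0,1],[0,-0.2,0.6,0,0,0,0],[0,-0.2,0.6,0,0,0,0],[0,-0.2,0.6,0,0,0,0],[0,-0.2,0.6,0,0,0,0],[0,-0.2,0.6,0,0,0,0],[0,-0.2,0.6,0,0,0,0],[0,-0.2,0.6,0,0,0,0]]' 30
```

```text
time_s: 4.72
eef_pos: [519.5, -64.7, 102.6]
ee_rot: [0.641, 0.768, 0.0, -0.0]
contact_force: [-0.0, 0.4, -0.4]
finger_gap: 48.1
```

```bash
python3 -m pendant '[[0,0,0,0,0,0,0],[0,0,0,0,0,0,0],[0,0,0,0,0,0,0],[0,0,0,0,0,0,0],[0,0,0,0,0,0,0],[0,0,0,0,0,0,0],[0,0,0,0,0,0,0],[0,0,0,0,0,0,0],[0,0,0,0,0,0,0]]' 40
```

```text
time_s: 5.47
eef_pos: [521.0, -64.4, 102.7]
ee_rot: [0.641, 0.768, 0.001, 0.001]
contact_force: [7.4, 1.1, -6.9]
finger_gap: 13.9
```

The bar is gripped: the gap is 13.9 and the bar is 14 mm. I'll add a ram-height monitor using the plate's points near the tube axis, then take a reading before turning.

```bash
cat > ram.py <<'E'
import sys,cv2,numpy as np
from rig import manip
from h import cloud
tag=sys.argv[1]; save=len(sys.argv)>2
s=manip.sense()
n="scene";c=manip.camera_info(n);p,d=manip.get_image(n)
z=dict(p=p,d=d,K=c["intrinsics"],dist=c["dist"],R=c["R"],t=c["t"])
W=cloud(z);hsv=cv2.cvtColor(p,cv2.COLOR_RGB2HSV)
r=np.hypot(W[...,0]-537,W[...,1]-150)
m=(d>0)&(r<46)&(W[...,2]>118)&(W[...,2]<205)&(hsv[...,1]<60)&(hsv[...,2]>110)
ring=W[m&(r>34)]
h=np.histogram(ring[:,2],bins=np.arange(118,208,3))
# red cylinder top / blue piston extents
bl=(d>0)&(r<50)&(W[...,2]>120)&(abs(hsv[...,0].astype(int)-112)<14)&(hsv[...,1]>120)
print("t",s['time_s'],"F",s['contact_force'].round(1),"gap",round(s['finger_gap'],1))
q=s['ee_rot'];print("toolyaw", round(float(2*np.arctan2(q[0],q[1])),3))
top=ring[:,2] if len(ring) else np.zeros(1)
print("plate z med",np.median(top).round(1),"p95",np.percentile(top,95).round(1),"n",len(top),"hist",dict((int(a),int(b)) for a,b in zip(h[1],h[0]) if b>3))
v=np.where(bl)[0]; print("blue rows",v.min() if len(v) else None,np.median(v) if len(v) else None,v.max() if len(v) else None,len(v))
cv2.imwrite(f"pics/ram_{tag}.png",cv2.resize(p[110:270,300:460,::-1],None,fx=3,fy=3,interpolation=cv2.INTER_NEAREST))
E
python3 ram.py a
```

```text
t 5.4667 F [ 7.4  1.1 -6.9] gap 13.9
toolyaw 1.39
plate z med 182.7 p95 184.9 n 224 hist {172: 8, 175: 15, 178: 29, 181: 134, 184: 38}
blue rows 185 193.0 198 159
```

View pics/ram_a.png

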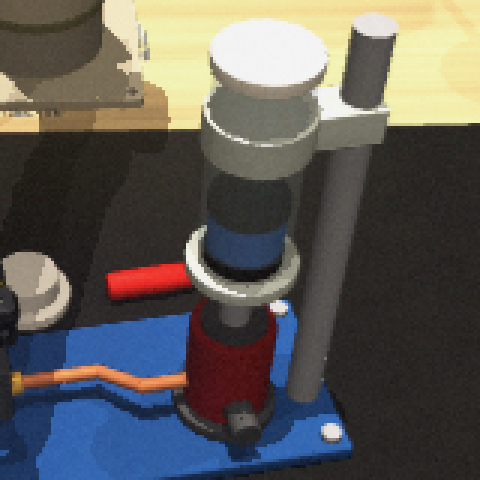

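The picture shows the plate ring at crop (243,265) just under the tube, with its top at z≈183 (ram ≈ 51 mm). Now I'll turn the valve to about 0.3.

```bash
python3 -m pendant '[[0,0,0,0,0,-0.06,0],[0,0,0,0,0,-0.12,0],[0,0,0,0,0,-0.18,0],[0,0,0,0,0,-0.24,0],[0,0,0,0,0,-0.3,0],[0,0,0,0,0,-0.3,0],[0,0,0,0,0,-0.3,0],[0,0,0,0,0,-0.3,0],[0,0,0,0,0,-0.3,0]]'; python3 ram.py b
```

```text
time_s: 6.27
eef_pos: [521.3, -64.3, 102.7]
ee_rot: [0.518, 0.855, 0.001, 0.002]
contact_force: [10.3, -0.1, -8.2]
finger_gap: 14.3
t 6.2667 F [10.3 -0.1 -8.2] gap 14.3
toolyaw 1.09
plate z med 182.7 p95 184.7 n 222 hist {172: 9, 175: 15, 178: 29, 181: 138, 184: 30}
blue rows 186 193.0 198 162
```

```bash
python3 -m pendant '[[0,0,0,0,0,-0.05,0],[0,0,0,0,0,-0.1,0],[0,0,0,0,0,-0.1,0],[0,0,0,0,0,-0.1,0],[0,0,0,0,0,-0.1,0],[0,0,0,0,0,-0.1,0],[0,0,0,0,0,-0.1,0],[0,0,0,0,0,-0.1,0],[0,0,0,0,0,-0.1,0]]'; python3 ram.py c
```

```text
time_s: 7.07
eef_pos: [521.5, -64.2, 102.8]
ee_rot: [0.475, 0.88, 0.001, 0.002]
contact_force: [9.4, 0.8, -8.3]
finger_gap: 14.2
t 7.0667 F [ 9.4  0.8 -8.3] gap 14.2
toolyaw 0.99
plate z med 182.5 p95 184.6 n 221 hist {172: 8, 175: 15, 178: 33, 181: 134, 184: 31}
blue rows 186 193.0 198 167
```

```bash
python3 -m pendant '[[0,0,0,0,0,-0.05,0],[0,0,0,0,0,-0.1,0],[0,0,0,0,0,-0.1,0],[0,0,0,0,0,-0.1,0],[0,0,0,0,0,-0.1,0],[0,0,0,0,0,-0.1,0],[0,0,0,0,0,-0.1,0],[0,0,0,0,0,-0.1,0],[0,0,0,0,0,-0.1,0]]'; python3 ram.py d
```

```text
time_s: 7.87
eef_pos: [521.5, -64.2, 102.8]
ee_rot: [0.43, 0.903, 0.001, 0.002]
contact_force: [11.6, 0.8, -8.7]
finger_gap: 14.2
t 7.8667 F [11.6  0.8 -8.7] gap 14.2
toolyaw 0.89
plate z med 182.6 p95 184.6 n 225 hist {172: 9, 175: 17, 178: 30, 181: 133, 184: 35}
blue rows 186 193.0 198 172
```

Valve at about 0.5 and the ram is still holding. I'll keep going in small steps.

```bash
python3 -m pendant '[[0,0,0,0,0,-0.05,0],[0,0,0,0,0,-0.1,0],[0,0,0,0,0,-0.1,0],[0,0,0,0,0,-0.1,0],[0,0,0,0,0,-0.1,0],[0,0,0,0,0,-0.1,0],[0,0,0,0,0,-0.1,0],[0,0,0,0,0,-0.1,0],[0,0,0,0,0,-0.1,0]]'; python3 ram.py e
```

```text
time_s: 8.67
eef_pos: [521.6, -64.0, 102.8]
ee_rot: [0.385, 0.923, 0.001, 0.002]
contact_force: [10.3, 1.3, -8.8]
finger_gap: 14.1
t 8.6667 F [10.3  1.3 -8.8] gap 14.1
toolyaw 0.79
plate z med 182.4 p95 184.5 n 220 hist {172: 8, 175: 10, 178: 36, 181: 140, 184: 26}
blue rows 185 193.0 198 161
```

```bash
python3 -m pendant '[[0,0,0,0,0,-0.05,0],[0,0,0,0,0,-0.1,0],[0,0,0,0,0,-0.1,0],[0,0,0,0,0,-0.1,0],[0,0,0,0,0,-0.1,0],[0,0,0,0,0,-0.1,0],[0,0,0,0,0,-0.1,0],[0,0,0,0,0,-0.1,0],[0,0,0,0,0,-0.1,0]]'; python3 ram.py f
```

```text
time_s: 9.47
eef_pos: [521.7, -64.0, 102.8]
ee_rot: [0.338, 0.941, 0.001, 0.002]
contact_force: [11.3, 2.0, -10.7]
finger_gap: 14.2
t 9.4667 F [ 11.3   2.  -10.7] gap 14.2
toolyaw 0.69
plate z med 182.5 p95 184.5 n 224 hist {172: 9, 175: 14, 178: 33, 181: 144, 184: 24}
blue rows 187 193.0 198 156
```

```bash
python3 -m pendant '[[0,0,0,0,0,-0.05,0],[0,0,0,0,0,-0.1,0],[0,0,0,0,0,-0.1,0],[0,0,0,0,0,-0.1,0],[0,0,0,0,0,-0.1,0],[0,0,0,0,0,-0.1,0],[0,0,0,0,0,-0.1,0],[0,0,0,0,0,-0.1,0],[0,0,0,0,0,-0.1,0]]'; python3 ram.py g
```

```text
time_s: 10.27
eef_pos: [521.8, -63.9, 102.8]
ee_rot: [0.291, 0.957, 0.001, 0.002]
contact_force: [11.8, 2.6, -8.9]
finger_gap: 14.0
t 10.2667 F [11.8  2.6 -8.9] gap 14.0
toolyaw 0.59
plate z med 182.3 p95 184.3 n 221 hist {172: 11, 175: 10, 178: 37, 181: 142, 184: 21}
blue rows 186 193.0 198 158
```

```bash
python3 -m pendant '[[0,0,0,0,0,-0.05,0],[0,0,0,0,0,-0.1,0],[0,0,0,0,0,-0.1,0],[0,0,0,0,0,-0.1,0],[0,0,0,0,0,-0.1,0],[0,0,0,0,0,-0.1,0],[0,0,0,0,0,-0.1,0],[0,0,0,0,0,-0.1,0]]'; python3 ram.py h
python3 - <<'E'
from rig import manip
import cv2
p,d=manip.get_image("wrist"); cv2.imwrite("pics/w3.png",p[:,:,::-1])
E
```

```text
time_s: 10.98
eef_pos: [521.8, -63.8, 102.8]
ee_rot: [0.242, 0.97, 0.001, 0.002]
contact_force: [11.6, 2.2, -10.2]
finger_gap: 14.1
t 10.9833 F [ 11.6   2.2 -10.2] gap 14.1
toolyaw 0.49
plate z med 177.8 p95 179.7 n 218 hist {169: 12, 172: 21, 175: 87, 178: 97}
blue rows 189 195.0 200 167
```

View pics/w3.png

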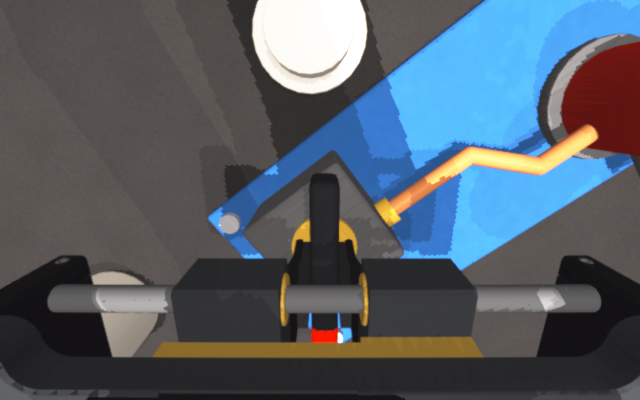

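The wrist view shows the bar (325,240) still square in the jaws and turned with them. The ram is now sinking (plate at 177.8), so I'll hold and measure the speed.

```bash
python3 -m pendant '[[0,0,0,0,0,0,0],[0,0,0,0,0,0,0],[0,0,0,0,0,0,0],[0,0,0,0,0,0,0],[0,0,0,0,0,0,0],[0,0,0,0,0,0,0]]'; python3 ram.py i;python3 -m pendant '[[0,0,0,0,0,0,0],[0,0,0,0,0,0,0],[0,0,0,0,0,0,0],[0,0,0,0,0,0,0],[0,0,0,0,0,0,0],[0,0,0,0,0,0,0]]'; python3 ram.py j
```

```text
time_s: 11.58
eef_pos: [521.8, -63.8, 102.8]
ee_rot: [0.242, 0.97, 0.001, 0.002]
contact_force: [11.8, 2.5, -9.4]
finger_gap: 14.3
t 11.5833 F [11.8  2.5 -9.4] gap 14.3
toolyaw 0.49
plate z med 170.9 p95 173.3 n 237 hist {160: 12, 163: 17, 166: 22, 169: 136, 172: 49}
blue rows 191 197.0 202 184
time_s: 12.13
eef_pos: [521.8, -63.8, 102.8]
ee_rot: [0.242, 0.97, 0.001, 0.002]
contact_force: [11.5, 2.9, -10.5]
finger_gap: 14.0
t 12.1333 F [ 11.5   2.9 -10.5] gap 14.0
toolyaw 0.49
plate z med 164.3 p95 166.5 n 240 hist {154: 8, 157: 16, 160: 43, 163: 151, 166: 21}
blue rows 192 199.0 205 211
```

It is sinking at a steady 12 mm/s, well under 40, so I'll keep holding.

```bash
for i in 1 2 3; do python3 -m pendant '[[0,0,0,0,0,0,0],[0,0,0,0,0,0,0],[0,0,0,0,0,0,0],[0,0,0,0,0,0,0],[0,0,0,0,0,0,0],[0,0,0,0,0,0,0],[0,0,0,0,0,0,0],[0,0,0,0,0,0,0],[0,0,0,0,0,0,0],[0,0,0,0,0,0,0],[0,0,0,0,0,0,0],[0,0,0,0,0,0,0]]' >/dev/null; python3 ram.py k$i; done
```

```text
t 13.1833 F [12.1  1.8 -9.3] gap 14.0
toolyaw 0.49
plate z med 151.8 p95 153.9 n 228 hist {142: 11, 145: 16, 148: 48, 151: 143, 154: 8}
blue rows 194 202.0 209 245
t 14.2333 F [11.3  2.4 -9.3] gap 14.2
toolyaw 0.49
plate z med 139.2 p95 141.2 n 219 hist {130: 8, 133: 15, 136: 73, 139: 119}
blue rows 198 206.0 213 254
t 15.2833 F [ 12.2   2.7 -10.8] gap 14.1
toolyaw 0.49
plate z med 132.2 p95 134.4 n 220 hist {121: 5, 124: 9, 127: 24, 130: 117, 133: 65}
blue rows 200 208.0 215 251
```

```bash
python3 -m pendant '[[0,0,0,0,0,0,0],[0,0,0,0,0,0,0],[0,0,0,0,0,0,0],[0,0,0,0,0,0,0],[0,0,0,0,0,0,0],[0,0,0,0,0,0,0],[0,0,0,0,0,0,0],[0,0,0,0,0,0,0],[0,0,0,0,0,0,0],[0,0,0,0,0,0,0],[0,0,0,0,0,0,0],[0,0,0,0,0,0,0]]'; python3 ram.py l
```

```text
time_s: 16.33
eef_pos: [521.8, -63.8, 102.8]
ee_rot: [0.242, 0.97, 0.001, 0.002]
contact_force: [11.5, 3.4, -10.3]
finger_gap: 14.1
t 16.3333 F [ 11.5   3.4 -10.3] gap 14.1
toolyaw 0.49
plate z med 132.2 p95 134.5 n 222 hist {124: 11, 127: 26, 130: 124, 133: 58}
blue rows 200 208.0 216 251
```

View pics/ram_l.png

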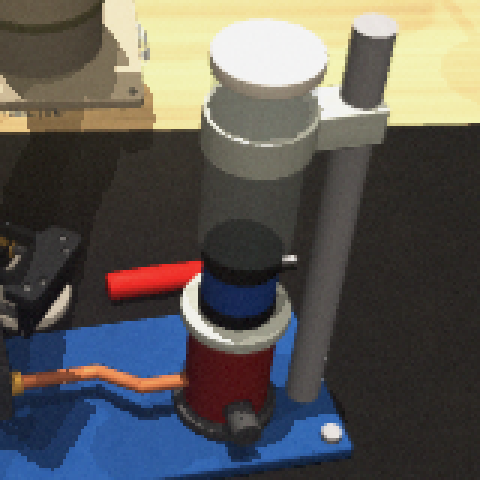

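The plate is steady at 132.2, so the ram is fully down, and the piston (crop (240,275)) stands clear below the tube. Now I'll close the valve.

```bash
python3 -m pendant '[[0,0,0,0,0,0.09,0],[0,0,0,0,0,0.18,0],[0,0,0,0,0,0.27,0],[0,0,0,0,0,0.36,0],[0,0,0,0,0,0.45,0],[0,0,0,0,0,0.54,0],[0,0,0,0,0,0.63,0],[0,0,0,0,0,0.72,0],[0,0,0,0,0,0.8,0],[0,0,0,0,0,0.86,0],[0,0,0,0,0,0.88,0],[0,0,0,0,0,0.88,0]]'; python3 -c "
from rig import manip;import numpy as np
s=manip.sense();q=s['ee_rot'];print(2*np.arctan2(q[0],q[1]),s['wrist_torque'],s['contact_force'])"
python3 -m pendant '[[0,0,0,0,0,0.02,0],[0,0,0,0,0,0.02,0],[0,0,0,0,0,0.02,0],[0,0,0,0,0,0.02,0]]'; python3 -c "
from rig import manip;import numpy as np
s=manip.sense();q=s['ee_rot'];print(2*np.arctan2(q[0],q[1]),s['wrist_torque'],s['contact_force'])"
```

```text
time_s: 17.38
eef_pos: [521.1, -64.4, 102.8]
ee_rot: [0.633, 0.774, 0.001, 0.001]
contact_force: [8.1, 0.0, -6.4]
finger_gap: 14.4
1.371356933723464 [-0.11070724 -1.63770501  0.15936868] [ 8.14912971  0.01784677 -6.44274832]
time_s: 17.72
eef_pos: [521.1, -64.4, 102.8]
ee_rot: [0.64, 0.768, 0.001, 0.001]
contact_force: [8.5, 0.5, -6.2]
finger_gap: 14.2
1.389809697682449 [-0.12374793 -1.61607532  0.20561371] [ 8.5010188   0.48111465 -6.17101329]
```

```bash
python3 -m pendant '[[0,0,0,0,0,0.02,0],[0,0,0,0,0,0.02,0],[0,0,0,0,0,0.02,0],[0,0,0,0,0,0.02,0]]'; python3 -c "
from rig import manip;import numpy as np
s=manip.sense();q=s['ee_rot'];print(2*np.arctan2(q[0],q[1]),s['wrist_torque'],s['contact_force'])"
```

```text
time_s: 18.05
eef_pos: [521.0, -64.4, 102.8]
ee_rot: [0.648, 0.762, 0.001, 0.001]
contact_force: [7.8, 0.2, -5.3]
finger_gap: 14.0
1.409827076532467 [-0.0327298  -1.62723129  0.16126948] [ 7.82754361  0.15494598 -5.30236025]
```

```bash
for i in 1 2; do python3 -m pendant '[[0,0,0,0,0,0.02,0],[0,0,0,0,0,0.02,0],[0,0,0,0,0,0.02,0]]' >/dev/null; python3 -c "
from rig import manip;import numpy as np
s=manip.sense();q=s['ee_rot'];print(2*np.arctan2(q[0],q[1]),s['wrist_torque'],s['contact_force'])"; done
```

```text
1.4299822802063062 [-0.1250028  -1.60901047  0.13407174] [ 7.84242745  0.6756745  -5.62331406]
1.4498275344983849 [-0.03494794 -1.54256184  0.32011944] [ 8.16547581 -0.87824573 -6.85597969]
```

```bash
for i in 1 2; do python3 -m pendant '[[0,0,0,0,0,0.02,0],[0,0,0,0,0,0.02,0],[0,0,0,0,0,0.02,0]]' >/dev/null; for k in 1; do python3 -c "
from rig import manip;import numpy as np
s=manip.sense();q=s['ee_rot'];print(2*np.arctan2(q[0],q[1]),s['wrist_torque'],s['contact_force'],s['finger_gap'])"; done; done
```

```text
1.469381921289784 [-0.11495716 -1.50906694  0.50889289] [ 7.01214534 -0.5025406  -5.19862257] 14.258385335796278
1.489246151317539 [ 0.05329515 -1.41467575  0.47846848] [ 6.33836375  1.11645599 -5.20601053] 14.703374003482427
```

The torque rose from 0.16 to 0.5 N m and the jaws began to slip on the bar, so the valve is against its stop. I'll release.

```bash
python3 -m pendant '[[0,0,0,0,0,0,0.3],[0,0,0,0,0,0,0.5],[0,0,0,0,0,0,1],[0,0,0,0,0,0,1],[0,0,0,0,0,0,1],[0,0,0,0,0,0,1],[0,0,0,0,0,0,1],[0,0,0,0,0,0,1],[0,0,0,0,0,0,1],[0,0,0,0,0,0,1],[0,0,0,0,0,0,1],[0,0,0,0,0,0,1]]'; python3 -m pendant '[[0,0,-1,0,0,0,1],[0,0,-3,0,0,0,1],[0,0,-6,0,0,0,1],[0,0,-9,0,0,0,1],[0,0,-12,0,0,0,1],[0,0,-16,0,0,0,1],[0,0,-20,0,0,0,1],[0,0,-24,0,0,0,1],[0,0,-28,0,0,0,1],[0,0,-32,0,0,0,1],[0,0,-32,0,0,0,1],[0,0,-32,0,0,0,1]]'
python3 ram.py m
python3 - <<'E'
from rig import manip
import numpy as np,cv2
from h import cloud
for n in ["wrist","scene","side"]:
    c=manip.camera_info(n);p,d=manip.get_image(n); cv2.imwrite(f"pics/{n}9.png",p[:,:,::-1])
    z=dict(p=p,d=d,K=c["intrinsics"],dist=c["dist"],R=c["R"],t=c["t"]);W=cloud(z)
    m=(d>0)&(W[...,2]>95)&(W[...,2]<125)&(np.hypot(W[...,0]-521,W[...,1]+65)<65)
    print(n,cv2.minAreaRect(W[m][:,:2].astype(np.float32)))
    hsv=cv2.cvtColor(p,cv2.COLOR_RGB2HSV)
    b=(d>0)&(W[...,2]>5)&(W[...,2]<25)&(W[...,0]>350)&(abs(W[...,1])<350)&(abs(hsv[...,0].astype(int)-112)<12)&(hsv[...,1]>150)
    print(cv2.minAreaRect(W[b][:,:2].astype(np.float32)))
E
```

```text
time_s: 20.05
eef_pos: [519.5, -64.7, 102.5]
ee_rot: [0.678, 0.735, 0.0, -0.0]
contact_force: [0.3, -0.4, -0.5]
finger_gap: 83.5
time_s: 21.05
eef_pos: [519.9, -65.3, 425.3]
ee_rot: [0.679, 0.735, 0.002, 0.002]
contact_force: [1.1, 0.2, -1.0]
finger_gap: 87.0
t 21.05 F [ 1.1  0.2 -1. ] gap 87.0
toolyaw 1.491
plate z med 132.1 p95 134.1 n 222 hist {124: 13, 127: 23, 130: 127, 133: 56}
blue rows 200 208.0 216 250
wrist ((520.19580078125, -64.49393463134766), (14.649187088012695, 100.0068588256836), 9.019789695739746)
((536.381103515625, 23.306365966796875), (169.791748046875, 328.377197265625), 9.122115135192871)
scene ((521.9910888671875, -63.39445495605469), (15.723623275756836, 99.99520111083984), 8.405474662780762)
((534.2442016601562, 49.45196533203125), (172.0217742919922, 377.7856750488281), 8.858755111694336)
side ((519.5863647460938, -66.48068237304688), (15.021747589111328, 101.07439422607422), 9.85891342163086)
((531.8203125, 47.930908203125), (170.64675903320312, 383.09222412109375), 9.1437406539917)
```

View pics/wrist9.png

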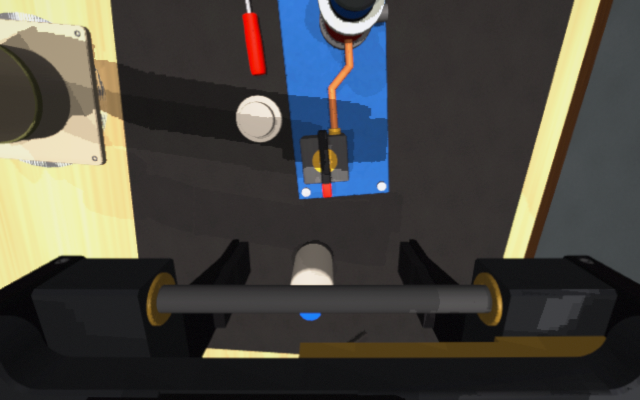

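View pics/scene9.png

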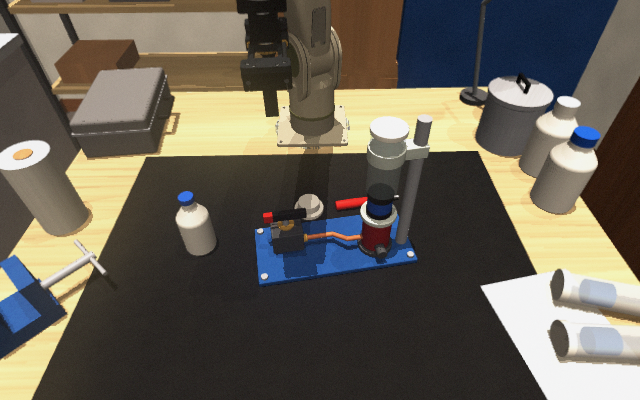

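The wrist view shows the handle (325,160) at 9.02° against the rig's 9.12°, so the valve is shut. The ram is down, and the bottle (198,225), end cap (309,207) and screwdriver (352,204) look unmoved in the scene view. The gripper is clear, so I'll hand in.

```bash
python3 -c "
from rig import manip
print(manip.sense()['joint_vel'].round(3)); print(manip.hand_in())"
```

```text
[-0.001  0.004  0.    -0.001 -0.001  0.002  0.   ]
the job is handed in; nothing more can be done
None
```

I opened the release valve to about 0.9 rad and the ram sank under its own weight at about 12 mm/s from roughly 51 mm until it was fully down. I then turned the valve back until it met its stop, let go, pulled the gripper clear and handed the job in at about 21 s.

- **Ram and piston:** the plate top holds steady at z ≈ 132 mm, which is fully down, and the piston stands clear below the tube.
- **Valve:** at the stop the torque rose from about 0.16 to 0.5 N m and the jaws began to slip on the bar. The handle then measured 9.0° against the rig's 9.1° in the wrist view. The scene and side views gave 8.4° and 9.9°, against about 8.9° and 9.1° for the rig. I put that difference down to measurement noise.
- **Bystanders:** the bottle, end cap and screwdriver look unmoved in the final pictures. I checked this by eye and did not re-measure their positions.
- **Forces:** while I held the handle, the wrist force readings stayed at about 17 N or less. No check failed.

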